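# Clamp the amber calibration cell in the photometer's sample stage

## Task

Load the amber calibration cell into the round pocket of the sample stage, standing upright and fully down, and clamp it there with the stage's hold-down arm. The clamp may have been left shut or open: if it is shut, open it first. Leave the green cell where it stands and let go of everything at the end.

Things in the scene. Friction and masses are not known exactly. Their poses are not given: they have to be found in the camera images.
- amber_cell: The cell to load: a loose upright drum, 44 mm in diameter and 40 mm tall, about 0.12 kg, amber glass between aluminium caps with an amber disc on top. Origin at the centre of its underside, z up. At the start it stands on the bench, to the robot's right of the stage.
- green_cell: Bystander: a cell of the same shape and size, but green; either cell may be in either place. Origin at the centre of its underside. (A fixed wooden rack of test tubes and a brown bottle 120 mm tall stand farther back, out of the way.)
- pocket (a point): Centre of the pocket's floor, 12 mm above the bench; z up, x towards the clamp's hinge. Pocket 55 mm wide, 8 mm deep, in a blue block 84 mm square on a fixed 200 x 150 x 10 mm plate. Here the hinge axis runs along y through x = 95, z = 52 mm. The metal hold-down arm (y = 0, 18 mm wide) lies over the pocket when shut, its rubber pad on the cell's top; open, it stands upright over the hinge.
- clamp (a joint): Clamp angle, rad: 0 shut (0.02 on a cell), 1.5 open. Fixed to the arm, at pocket y = 60 mm, is the handle: a red steel paddle 40 mm wide, 16 thick, 30 to 100 mm from the hinge axis, leaning 0.75 rad from vertical to -x when shut, 0.75 to +x when open. Push it (2 to 5 N) along +x to open, -x to shut; past upright its weight swings it fully over and keeps it, so it starts shut or open.
Things that resemble listed ones, but are neither listed nor needed, are in the scene too. Leave any yellow look-alike of the part that bears pocket alone. What is shaped like the amber_cell but purple is not meant.

How it is judged:
By the outcome, as a careful person would: the job done as asked, in the order asked, and still so for the second after the job is handed in, with the robot touching nothing.
It also fails if it takes over 70 s, if anything falls off the work surface, if the arm or the gripper's body presses on something with over 40 N, if the wrist force passes 120 N, or if a joint passes its speed limit or range.

## Robot

A 7-joint arm with a two-finger parallel gripper is mounted at the origin on the work surface. World frame = base frame: x ahead of the robot, y to its left, z up, the work surface at z = 0. Lengths are in m, angles in degrees, forces in N, time in s.
With the tool pointing down it reaches from about 0.425 to 0.875 m from the base axis. Payload 4.7 kg.
Tool frame: the origin (TCP) lies on the centre line of the jaws, within the pads' length; the fingertips stand 8 mm ahead of it and the grasp point (between the pads) lies 11 mm behind it; z points along the fingers, y is the direction in which the jaws open and shut (so a half turn about z gives the same grasp; the last joint's range is limited). The gripper opens to 87 mm and grips with 3 to 60 N. Pads are 19 mm wide; open, the fingers measure 117 mm over their backs; the gripper's body (75 mm by 190 mm) begins 51 mm behind the grasp point.
Start: joints at [-68.864, 18.392, -4.016, 83.108, 1.295, 78.541, -3.26], TCP at [0.226, 0.61, 0.231] pointing down, gripper open.
Joint ranges: [-163.93, 163.93], [-17.29, 119.83], [-79.2, 71.16], [3.27, 140.29], [-89.18, 269.18], [5.43, 117.66], [-154.24, 154.24]. Speed limits (degrees/s): [147.25, 147.25, 180, 180, 180, 180, 180].

## Interface

Orientations are given as [roll, pitch, yaw] about the fixed x, y, z axes, in that order (R = Rz(yaw) Ry(pitch) Rx(roll)).
In Python, from cell import status, vision, workorder gives the robot as it stands.
- The arm moves only by the tool step_arm, never from a script. Its argument "series" is a list of rows, each an object of numbers: "ax", "ay", "az": the turn, a rotation vector about the world's x, y, z in degrees; "x", "y", "z": the shift along the world's x, y, z in m; "claw": the opening in per cent of the stroke, from 0 (shut) to 100 (fully open). In form: [{"ax": .., "ay": .., "az": .., "x": .., "y": .., "z": .., "claw": ..}, ...]. A call has 1 to 12 rows; each row is the pose to reach, as a shift and turn from the pose commanded when the call began; what a row does not reach only later rows make up. A row lasts 1/10 s, in which the tool goes at most 50 mm and 8.59 degrees, less where a joint would pass 70% of its speed; a pose out of reach is approached as far as the arm can. A call with a gripper value outside its range is refused whole. The fingers move at their own pace and stop on an object; "squeeze" is the grip in N (left out, the last holds). Time passes only in rows, so rows that repeat a pose let the fingers close. It gives the time, the measured TCP pose, the force and the opening at its end, in the units of the state.
- status.get_obs(): the state, without advancing time (a new reading comes with each control period).
- vision.read_camera(name): name is "scene" or "top" or "wrist"; returns the picture (400x640x3 uint8, red, green, blue); there is no depth.
- vision.camera_params(name): a dict with "fovy" (degrees; the focal length in pixels is half the picture's height over the tangent of half this angle, whatever the lens; pixels are square), "cx", "cy" (the principal point, pixels), "eye" and "orientation" of the camera in the world; the wrist camera has in their place "tool_from_camera" (4x4, takes a point from camera to tool coordinates, whose origin is the TCP and whose axes are the flange's). Camera axes: x right, y down, z forward; pixel columns grow to the right and rows downward; lengths in m; the calibration is good to about 2 mm. A picture is of the moment at which its call begins: read the wrist's pose just before it. camera_params takes no time and is no camera call.
- workorder.sign_off(): hands the job in, once; it reports no verdict.
The state is a dict: "time_s": time; "qpos": joint angles; "joint_velocities": joint speeds; "effort": joint torques, N m; "tool_pos": TCP position; "tool_rot": TCP orientation; "force": force on the tool from outside, world axes, zero at the start; "wrist_torque": the same for the moment, N m; "grip_width": finger opening in m.
Only numpy, scipy, OpenCV 4.12 (cv2) and the standard library are available. Lean on these libraries where they do the work, as an engineer would, in place of code of your own. Each camera call takes 0.05 s, during which the arm holds its last target.

## Working session

There is one attempt and no reset: what is moved stays moved. The work goes in short steps, Python scripts to look and compute and a tool call to move; the robot and the scene stay as the last step left them, time stands still between calls to the robot, and variables do not carry over. Pictures are saved under pics/ and viewed, and the job is handed in when it is done.

Besides the shell and the picture viewer there is one more tool, called after ">>>" by a JSON object that holds its "fn" and its "kwargs". step_arm: Moves the arm, as the interface text tells. Its arguments: {"type":"object","properties":{"series":{"type":"array"},"squeeze":{"type":"number"}},"required":["series"]}

```bash
mkdir -p pics; ls
python3 - <<'E'
from cell import status, vision
import cv2
o=status.get_obs();print({k:(v if not hasattr(v,'tolist') else v.tolist()) for k,v in o.items()})
for n in ("scene","top"):
    print(n,vision.camera_params(n))
    cv2.imwrite(f"pics/{n}0.png",vision.read_camera(n)[:,:,::-1])
print(vision.camera_params("wrist"))
E
```

```text
pics
{'time_s': 0.0, 'qpos': [-68.86176381480183, 18.441176154640107, -4.018023775860127, 83.17575764904018, 1.2959037017590538, 78.54019673779557, -3.2589292907238874], 'joint_velocities': [-0.023548292762016303, 0.09939796722293745, -0.04937695400774559, 0.009478260296683246, 0.10795489147442504, -0.04330837531606987, -0.05845529680977602], 'effort': [0.00026735237042885274, -49.13006901741028, -0.40428629145026207, -31.252444982528687, -0.06398176308721304, 0.04405614221468568, 0.00018015728983300505], 'tool_pos': [0.22566938898971786, 0.6089884791056733, 0.22943035625921654], 'tool_rot': [-179.88817506167044, 0.005838078336265672, 159.67515443290114], 'force': [0.4698922469342187, 0.42097048281827293, -0.2310945796438419], 'wrist_torque': [-0.013228558068720437, -0.0050709695607954386, 0.006741517483025687], 'grip_width': 0.08695638843769571}
scene {'fovy': 51.91949795995766, 'cx': 314.3832606042491, 'cy': 206.20347409441555, 'eye': array([1.07624086, 0.54389648, 0.70603521]), 'orientation': array([-128.13461425,    0.45057148,  136.31105889])}
top {'fovy': 42.99268729420899, 'cx': 328.0243820906303, 'cy': 199.7467721253867, 'eye': array([ 0.31984887, -0.00748637,  1.11854879]), 'orientation': array([-168.12871467,   -0.25709953,  -96.70830186])}
{'fovy': 61.95744914193494, 'cx': 316.29725475292776, 'cy': 201.8019618553949, 'tool_from_camera': array([[ 3.86223121e-04, -9.62211958e-01, -2.72301301e-01,
         7.46073660e-02],
       [ 9.99999924e-01,  3.84470592e-04,  5.97899844e-05,
         9.75797523e-04],
       [ 4.71612043e-05, -2.72301303e-01,  9.62212034e-01,
        -1.54313271e-01],
       [ 0.00000000e+00,  0.00000000e+00,  0.00000000e+00,
         1.00000000e+00]])}
```

View pics/scene0.png

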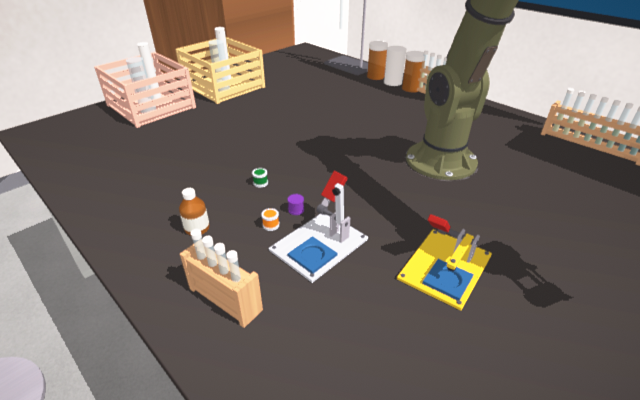

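View pics/top0.png

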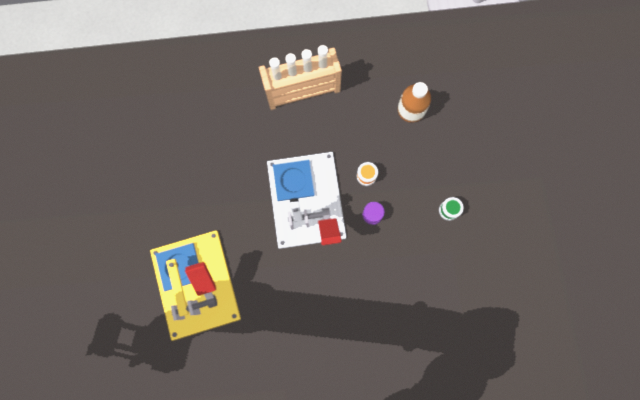

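The top view shows the white stage with its blue pocket at about (294,180). Its clamp stands open, with the red paddle at (330,231) leaning to the robot side. The yellow look-alike at (195,285) is the one to leave alone.

Things that could be taken for the amber cell (top view): orange-topped drum at (368,172), purple drum at (374,212), green drum at (452,208), brown bottle at (415,100). By the description I choose (368,172), and I'll check it in a close crop while measuring.

```bash
cat > h.py <<'E'
import numpy as np,cv2
from scipy.spatial.transform import Rotation as R
from cell import status,vision
def cam(n,obs=None):
    p=vision.camera_params(n); f=200/np.tan(np.radians(p['fovy'])/2)
    if n=='wrist':
        T=np.array(p['tool_from_camera']); Rt=R.from_euler('xyz',obs['tool_rot'],degrees=True).as_matrix()
        return f,p['cx'],p['cy'],Rt@T[:3,3]+np.array(obs['tool_pos']),Rt@T[:3,:3]
    return f,p['cx'],p['cy'],np.array(p['eye']),R.from_euler('xyz',p['orientation'],degrees=True).as_matrix()
def ray(c,uv):
    f,cx,cy,e,M=c; d=M@np.array([(uv[0]-cx)/f,(uv[1]-cy)/f,1]); return e,d
def onz(c,uv,z):
    e,d=ray(c,uv); return e+d*(z-e[2])/d[2]
def proj(c,X):
    f,cx,cy,e,M=c; q=M.T@(np.array(X)-e); return np.array([cx+f*q[0]/q[2],cy+f*q[1]/q[2]])
def blobs(im,lo,hi,amin=20):
    m=cv2.inRange(cv2.cvtColor(im,cv2.COLOR_RGB2HSV),lo,hi)
    cs,_=cv2.findContours(m,cv2.RETR_EXTERNAL,cv2.CHAIN_APPROX_NONE)
    out=[]
    for c in cs:
        M=cv2.moments(c)
        if M['m00']>=amin: out.append((M['m00'],(M['m10']/M['m00'],M['m01']/M['m00']),c))
    return sorted(out,key=lambda t:-t[0])
E
python3 - <<'E'
from h import *
im={n:cv2.imread(f"pics/{n}0.png")[:,:,::-1].copy() for n in("scene","top")}
t=im["top"];crop=cv2.resize(t[140:260,250:410,::-1],None,fx=5,fy=5,interpolation=cv2.INTER_CUBIC);cv2.imwrite("pics/crop_top.png",crop)
cv2.imwrite("pics/crop_scene.png",cv2.resize(im["scene"][150:290,230:390,::-1],None,fx=4,fy=4,interpolation=cv2.INTER_CUBIC))
for n in im:
    c=cam(n)
    for nm,lo,hi,z in(("amber",(8,150,150),(22,255,255),.04),("blue",(95,120,60),(120,255,255),.02),("green",(50,120,40),(85,255,255),.04),("red",(0,200,100),(5,255,255),.06)):
        for a,uv,k in blobs(im[n],lo,hi)[:4]:
            print(n,nm,a,np.round(uv,1),onz(c,uv,z).round(4), np.round(cv2.minAreaRect(k),1) if 0 else '')
            if nm=="blue":
                b=cv2.boxPoints(cv2.minAreaRect(k)); print([ (q.round(1).tolist(),onz(c,q,.02).round(4).tolist()) for q in b])
# white plate
c=cam("top")
for a,uv,k in blobs(t,(0,0,150),(180,45,255),500)[:3]:
    x,y,_,_=cv2.boundingRect(k);print("white",a,uv,[onz(c,q,.01).round(4).tolist() for q in cv2.boxPoints(cv2.minAreaRect(k))])
E
```

```text
scene amber 322.5 [193.2 207.7] [ 0.726  -0.2905  0.04  ] 
scene amber 148.0 [381.   62.5] [-0.4894 -0.6474  0.04  ] 
scene amber 108.0 [416.9  75.7] [-0.4683 -0.4295  0.04  ] 
scene amber 72.0 [270.6 222.8] [ 0.6188 -0.1009  0.04  ] 
scene blue 1196.0 [598.2   6.5] [-2.4849 -0.3398  0.02  ] 
[([519.0, 0.0], [-2.3035, -0.8187, 0.02]), ([639.0, 0.0], [-2.9027, -0.2003, 0.02]), ([639.0, 20.0], [-2.2785, -0.0383, 0.02]), ([519.0, 20.0], [-1.7606, -0.566, 0.02])]
scene blue 998.5 [447.5 279.6] [0.4475 0.301  0.02  ] 
[([422.29998779296875, 282.3999938964844], [0.4937, 0.2673, 0.02]), ([434.70001220703125, 256.6000061035156], [0.4069, 0.2416, 0.02]), ([472.20001220703125, 274.5], [0.3952, 0.3309, 0.02]), ([459.79998779296875, 300.29998779296875], [0.4789, 0.35, 0.02])]
scene blue 895.0 [312.1 254.3] [0.607  0.0372 0.02  ] 
[([287.5, 254.60000610351562], [0.6493, -0.0024, 0.02]), ([306.0, 230.0], [0.5587, -0.0363, 0.02]), ([336.70001220703125, 253.0], [0.5624, 0.0745, 0.02]), ([318.20001220703125, 277.70001220703125], [0.6474, 0.0995, 0.02])]
scene green 49.0 [259.8 180.2] [ 0.5228 -0.2692
[... 574 characters left out ...]
, 0.0711, 0.02])]
top blue 703.0 [176.6 261.9] [0.4507 0.3003 0.02  ] 
[([155.1999969482422, 252.89999389648438], [0.4753, 0.345, 0.02]), ([192.39999389648438, 243.60000610351562], [0.4861, 0.2641, 0.02]), ([201.60000610351562, 280.3999938964844], [0.4051, 0.2496, 0.02]), ([164.39999389648438, 289.6000061035156], [0.3948, 0.3293, 0.02])]
top green 117.0 [452.8 206.9] [ 0.4973 -0.3055  0.04  ] 
white 14348.0 (177.43011801877148, 18.445590558498278) [[1.1212, 0.7044, 0.01], [1.1243, -0.581, 0.01], [0.9862, -0.5668, 0.01], [0.9872, 0.6901, 0.01]]
white 5403.5 (303.4770056444897, 197.30100860553344) [[0.657, 0.0914, 0.01], [0.6621, -0.0651, 0.01], [0.4596, -0.0685, 0.01], [0.4557, 0.0825, 0.01]]
```

View pics/crop_top.png

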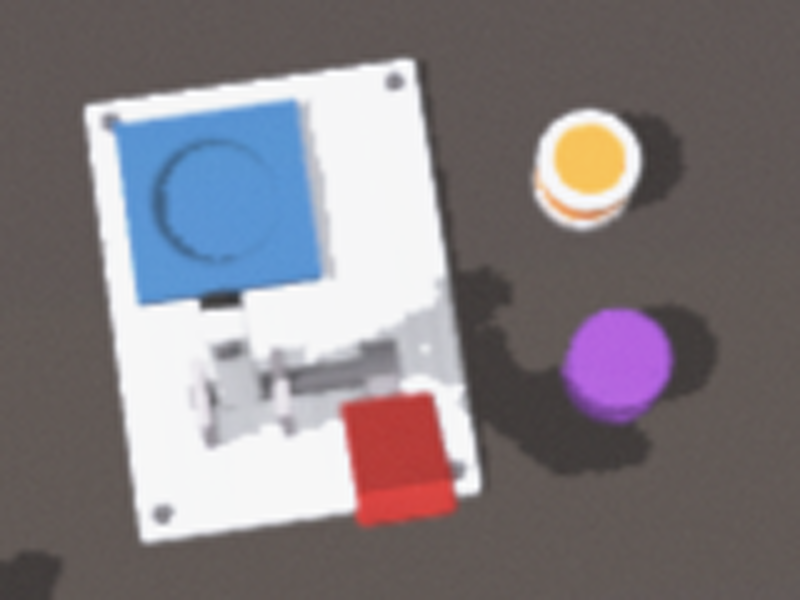

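View pics/crop_scene.png

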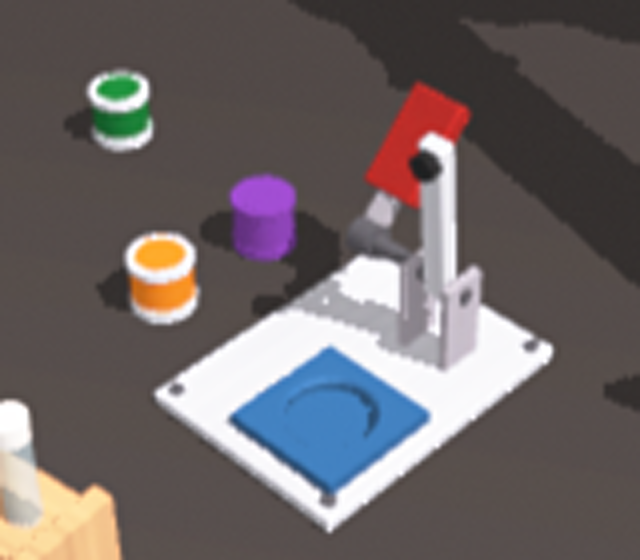

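The crop confirms the choice: amber body with white caps at (368,172). Purple is plain, and the green cell is clear of it. The clamp is open. Cell is at ≈(0.598,-0.132), pocket ≈(0.602,0.033), and the hinge is towards the robot. I'll move above the cell with the jaws along world y.

>>> {"fn": "step_arm", "kwargs": {"series": [{"x": 0.022,"y": -0.044,"az": -8.5},{"x": 0.044,"y": -0.088,"az": -17},{"x": 0.066,"y": -0.132,"az": -25.5},{"x": 0.088,"y": -0.176,"az": -34},{"x": 0.11,"y": -0.22,"az": -42.5},{"x": 0.132,"y": -0.264,"az": -51},{"x": 0.154,"y": -0.308,"az": -59.5},{"x": 0.176,"y": -0.352,"az": -68},{"x": 0.198,"y": -0.396,"az": -76.5},{"x": 0.22,"y": -0.44,"az": -85},{"x": 0.242,"y": -0.484,"az": -93.5},{"x": 0.264,"y": -0.528,"az": -102}]}}

```text
invalid input
```

>>> {"fn": "step_arm", "kwargs": {"series": [{"x": 0.022,"y": -0.044,"az": -8.5},{"x": 0.044,"y": -0.088,"az": -17},{"x": 0.066,"y": -0.132,"az": -25.5},{"x": 0.088,"y": -0.176,"az": -34},{"x": 0.106,"y": -0.212,"az": -42.5},{"x": 0.106,"y": -0.212,"az": -51},{"x": 0.106,"y": -0.212,"az": -57.7},{"x": 0.106,"y": -0.212,"az": -57.7},{"x": 0.106,"y": -0.212,"az": -57.7}]}}

```text
invalid input
```

```bash
cat > w.py <<'E'
from h import *
import sys
o=status.get_obs(); im=vision.read_camera("wrist"); c=cam("wrist",o)
cv2.imwrite(f"pics/{sys.argv[1]}.png",im[:,:,::-1])
print(o['time_s'],o['tool_pos'],o['tool_rot'],o['force'],o['grip_width'])
for nm,lo,hi,z in(("amber",(8,150,150),(22,255,255),.04),("blue",(95,120,60),(120,255,255),.02),("red",(0,170,60),(6,255,255),.112)):
    for a,uv,k in blobs(im,lo,hi,150)[:3]:
        (p,s,ang)=cv2.minAreaRect(k)
        print(nm,a,np.round(uv,1),onz(c,uv,z).round(4),[onz(c,q,z).round(4).tolist()[:2] for q in cv2.boxPoints((p,s,ang))])
E
python3 w.py w1
```

```text
0.1 [0.2256788  0.60907592 0.22957826] [-1.79903729e+02  5.35469481e-03  1.59674098e+02] [ 0.04585696 -0.34773514  0.03506115] 0.0869289978724758
```

View pics/w1.png

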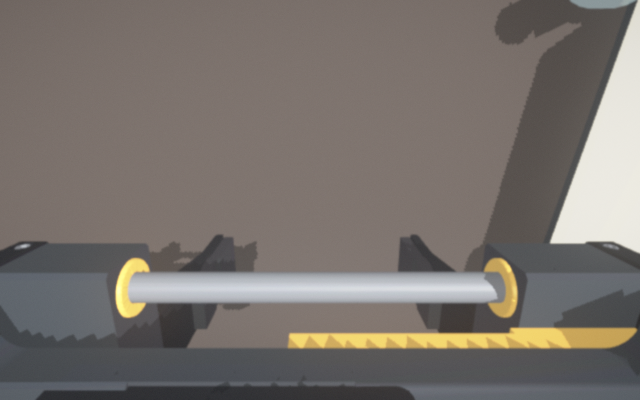

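The moves were refused and the arm hasn't moved (the picture shows bare bench between the fingers). Each row probably needs every key.

>>> {"fn": "step_arm", "kwargs": {"series": [{"ax": 0,"ay": 0,"az": -8.5,"x": 0.022,"y": -0.044,"z": 0,"claw": 100},{"ax": 0,"ay": 0,"az": -17,"x": 0.044,"y": -0.088,"z": 0,"claw": 100},{"ax": 0,"ay": 0,"az": -25.5,"x": 0.066,"y": -0.132,"z": 0,"claw": 100},{"ax": 0,"ay": 0,"az": -34,"x": 0.088,"y": -0.176,"z": 0,"claw": 100},{"ax": 0,"ay": 0,"az": -42.5,"x": 0.11,"y": -0.22,"z": 0,"claw": 100},{"ax": 0,"ay": 0,"az": -51,"x": 0.132,"y": -0.264,"z": 0,"claw": 100},{"ax": 0,"ay": 0,"az": -59.5,"x": 0.154,"y": -0.308,"z": 0,"claw": 100},{"ax": 0,"ay": 0,"az": -68,"x": 0.176,"y": -0.352,"z": 0,"claw": 100},{"ax": 0,"ay": 0,"az": -76.5,"x": 0.198,"y": -0.396,"z": 0,"claw": 100},{"ax": 0,"ay": 0,"az": -85,"x": 0.22,"y": -0.44,"z": 0,"claw": 100},{"ax": 0,"ay": 0,"az": -93.5,"x": 0.242,"y": -0.484,"z": 0,"claw": 100},{"ax": 0,"ay": 0,"az": -102,"x": 0.264,"y": -0.528,"z": 0,"claw": 100}]}}

```text
time_s: 1.35
tool_pos: [0.4902, 0.0797, 0.2306]
tool_rot: [180.0, -0.0, 57.3]
force: [0.9, 0.4, 0.5]
grip_width: 0.0867
```

>>> {"fn": "step_arm", "kwargs": {"series": [{"ax": 0,"ay": 0,"az": -8.5,"x": 0.022,"y": -0.044,"z": 0,"claw": 100},{"ax": 0,"ay": 0,"az": -17,"x": 0.044,"y": -0.088,"z": 0,"claw": 100},{"ax": 0,"ay": 0,"az": -25.5,"x": 0.066,"y": -0.132,"z": 0,"claw": 100},{"ax": 0,"ay": 0,"az": -34,"x": 0.088,"y": -0.176,"z": 0,"claw": 100},{"ax": 0,"ay": 0,"az": -42.5,"x": 0.106,"y": -0.212,"z": 0,"claw": 100},{"ax": 0,"ay": 0,"az": -51,"x": 0.106,"y": -0.212,"z": 0,"claw": 100},{"ax": 0,"ay": 0,"az": -57.5,"x": 0.106,"y": -0.212,"z": 0,"claw": 100},{"ax": 0,"ay": 0,"az": -57.5,"x": 0.106,"y": -0.212,"z": 0,"claw": 100},{"ax": 0,"ay": 0,"az": -57.5,"x": 0.106,"y": -0.212,"z": 0,"claw": 100}]}}

```text
time_s: 2.25
tool_pos: [0.5957, -0.1301, 0.2303]
tool_rot: [-180.0, 0.0, 0.4]
force: [-0.4, 0.7, 0.3]
grip_width: 0.0872
```

```bash
python3 w.py w2
```

```text
2.25 [ 0.59572926 -0.13005807  0.23027405] [-1.79998164e+02  3.39241812e-02  3.61547502e-01] [-0.36891779  0.70743315  0.32306443] 0.0871933150221068
amber 2361.0 [452.6  30.7] [ 0.7407 -0.2561  0.04  ] [[0.7586, -0.2203], [0.7742, -0.2584], [0.7233, -0.29], [0.7062, -0.2506]]
amber 642.5 [318.6 179.7] [ 0.5973 -0.1316  0.04  ] [[0.6117, -0.1162], [0.6119, -0.1465], [0.5818, -0.1471], [0.5816, -0.1161]]
blue 5316.5 [169.7 167.6] [0.6055 0.0329 0.02  ] [[0.6437, 0.0746], [0.647, -0.0127], [0.5645, -0.0086], [0.5609, 0.0842]]
red 1221.5 [215.9 330.1] [ 0.4655 -0.0343  0.112 ] [[0.4937, -0.0095], [0.494, -0.0532], [0.4465, -0.0504], [0.4462, -0.0048]]
```

View pics/w2.png

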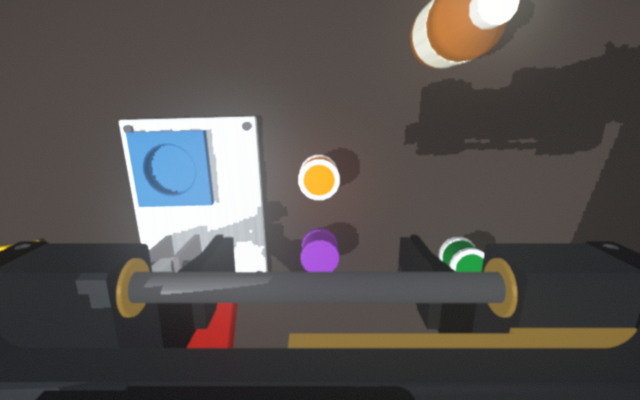

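The wrist view shows the amber top at (319,180), which gives (0.597,-0.132), agreeing with the top camera. The purple drum at (320,250) is clear of it. Descending to TCP z = 0.020.

>>> {"fn": "step_arm", "kwargs": {"series": [{"ax": 0,"ay": 0,"az": 0,"x": 0.0016,"y": -0.0016,"z": -0.04,"claw": 100},{"ax": 0,"ay": 0,"az": 0,"x": 0.0016,"y": -0.0016,"z": -0.08,"claw": 100},{"ax": 0,"ay": 0,"az": 0,"x": 0.0016,"y": -0.0016,"z": -0.12,"claw": 100},{"ax": 0,"ay": 0,"az": 0,"x": 0.0016,"y": -0.0016,"z": -0.15,"claw": 100},{"ax": 0,"ay": 0,"az": 0,"x": 0.0016,"y": -0.0016,"z": -0.17,"claw": 100},{"ax": 0,"ay": 0,"az": 0,"x": 0.0016,"y": -0.0016,"z": -0.19,"claw": 100},{"ax": 0,"ay": 0,"az": 0,"x": 0.0016,"y": -0.0016,"z": -0.203,"claw": 100},{"ax": 0,"ay": 0,"az": 0,"x": 0.0016,"y": -0.0016,"z": -0.211,"claw": 100},{"ax": 0,"ay": 0,"az": 0,"x": 0.0016,"y": -0.0016,"z": -0.211,"claw": 100},{"ax": 0,"ay": 0,"az": 0,"x": 0.0016,"y": -0.0016,"z": -0.211,"claw": 100}]}}

```text
time_s: 3.3
tool_pos: [0.5981, -0.1322, 0.0204]
tool_rot: [180.0, -0.1, 0.2]
force: [0.4, -0.1, 0.9]
grip_width: 0.0868
```

>>> {"fn": "step_arm", "kwargs": {"series": [{"ax": 0,"ay": 0,"az": 0,"x": 0,"y": 0,"z": 0,"claw": 40},{"ax": 0,"ay": 0,"az": 0,"x": 0,"y": 0,"z": 0,"claw": 40},{"ax": 0,"ay": 0,"az": 0,"x": 0,"y": 0,"z": 0,"claw": 40},{"ax": 0,"ay": 0,"az": 0,"x": 0,"y": 0,"z": 0,"claw": 40},{"ax": 0,"ay": 0,"az": 0,"x": 0,"y": 0,"z": 0,"claw": 40},{"ax": 0,"ay": 0,"az": 0,"x": 0,"y": 0,"z": 0,"claw": 40},{"ax": 0,"ay": 0,"az": 0,"x": 0,"y": 0,"z": 0,"claw": 40},{"ax": 0,"ay": 0,"az": 0,"x": 0,"y": 0,"z": 0,"claw": 40}], "squeeze": 15}}

```text
time_s: 4.1
tool_pos: [0.5974, -0.1321, 0.0196]
tool_rot: [180.0, 0.0, 0.2]
force: [-0.4, 0.1, -0.4]
grip_width: 0.0434
```

>>> {"fn": "step_arm", "kwargs": {"series": [{"ax": 0,"ay": 0,"az": 0,"x": 0,"y": 0,"z": 0.03,"claw": 40},{"ax": 0,"ay": 0,"az": 0,"x": 0,"y": 0,"z": 0.07,"claw": 40},{"ax": 0,"ay": 0,"az": 0,"x": 0,"y": 0.04,"z": 0.1,"claw": 40},{"ax": 0,"ay": 0,"az": 0,"x": 0,"y": 0.08,"z": 0.1,"claw": 40},{"ax": 0,"ay": 0,"az": 0,"x": 0.002,"y": 0.12,"z": 0.1,"claw": 40},{"ax": 0,"ay": 0,"az": 0,"x": 0.004,"y": 0.15,"z": 0.1,"claw": 40},{"ax": 0,"ay": 0,"az": 0,"x": 0.006,"y": 0.165,"z": 0.1,"claw": 40},{"ax": 0,"ay": 0,"az": 0,"x": 0.006,"y": 0.165,"z": 0.1,"claw": 40},{"ax": 0,"ay": 0,"az": 0,"x": 0.006,"y": 0.165,"z": 0.1,"claw": 40}]}}

```text
time_s: 5.0
tool_pos: [0.6033, 0.0308, 0.1194]
tool_rot: [179.9, 0.0, 0.1]
force: [0.3, -0.7, -1.8]
grip_width: 0.0439
```

```bash
python3 w.py w3
python3 - <<'E'
from h import *
im=vision.read_camera("scene"); cv2.imwrite("pics/s3.png",cv2.resize(im[130:290,220:400,::-1],None,fx=4,fy=3.7))
E
```

```text
5.0 [0.60327934 0.03076581 0.11940427] [1.79895906e+02 2.61001000e-02 8.29767745e-02] [ 0.34053439 -0.71892267 -1.77025403] 0.0438738862691866
amber 1068.0 [316.1 261.2] [0.5645 0.0316 0.04  ] [[0.5743, 0.0578], [0.5753, 0.0062], [0.5571, 0.0053], [0.5561, 0.058]]
amber 507.0 [310.  228.3] [0.5914 0.0362 0.04  ] [[0.5945, 0.0603], [0.6024, 0.015], [0.5861, 0.0121], [0.5779, 0.0582]]
amber 338.5 [316.3 307.8] [0.5237 0.0313 0.04  ] [[0.5281, 0.0516], [0.5281, 0.0109], [0.518, 0.0107], [0.518, 0.0517]]
blue 6107.5 [306.9 187.8] [0.6177 0.0389 0.02  ] [[0.6439, 0.0754], [0.6463, -0.0034], [0.5741, -0.0084], [0.5713, 0.0765]]
```

View pics/w3.png

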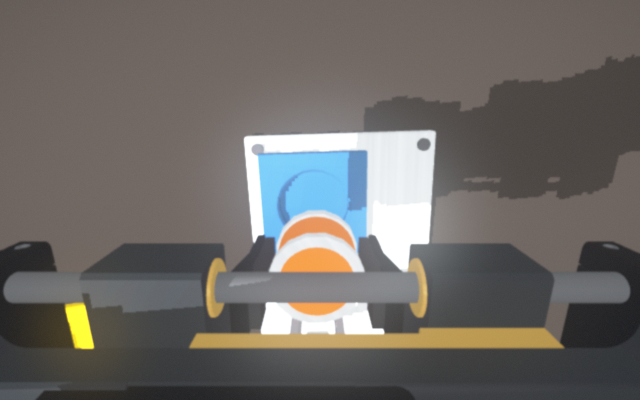

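View pics/s3.png

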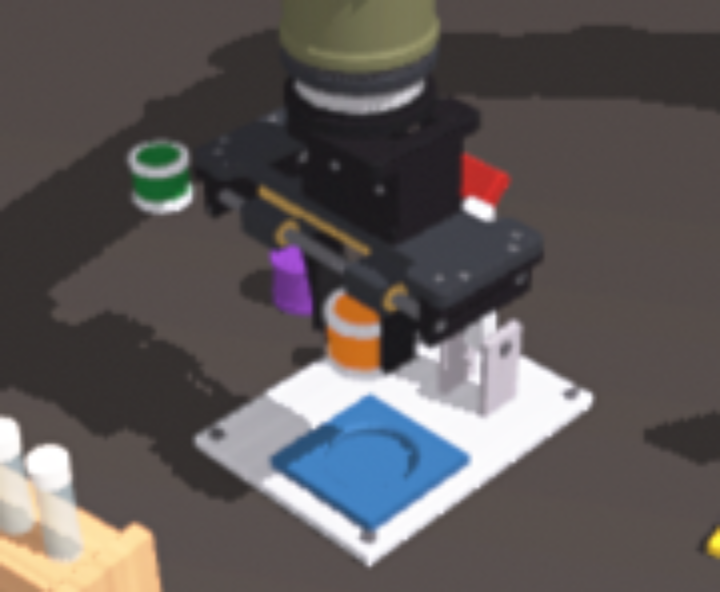

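The cell is held upright and clear, with the pocket ahead of it at about (315,195). The averaged pocket centre is (0.6035,0.0325). The floor should be met at TCP z ≈ 0.0316.

>>> {"fn": "step_arm", "kwargs": {"series": [{"ax": 0,"ay": 0,"az": 0,"x": 0,"y": 0.0015,"z": -0.02,"claw": 40},{"ax": 0,"ay": 0,"az": 0,"x": 0,"y": 0.0015,"z": -0.04,"claw": 40},{"ax": 0,"ay": 0,"az": 0,"x": 0,"y": 0.0015,"z": -0.055,"claw": 40},{"ax": 0,"ay": 0,"az": 0,"x": 0,"y": 0.0015,"z": -0.065,"claw": 40},{"ax": 0,"ay": 0,"az": 0,"x": 0,"y": 0.0015,"z": -0.072,"claw": 40},{"ax": 0,"ay": 0,"az": 0,"x": 0,"y": 0.0015,"z": -0.076,"claw": 40},{"ax": 0,"ay": 0,"az": 0,"x": 0,"y": 0.0015,"z": -0.076,"claw": 40}]}}

```text
time_s: 5.8
tool_pos: [0.6035, 0.0343, 0.0434]
tool_rot: [180.0, 0.0, 0.2]
force: [-0.2, 0.0, -0.6]
grip_width: 0.0437
```

>>> {"fn": "step_arm", "kwargs": {"series": [{"ax": 0,"ay": 0,"az": 0,"x": 0,"y": 0,"z": -0.003,"claw": 40},{"ax": 0,"ay": 0,"az": 0,"x": 0,"y": 0,"z": -0.006,"claw": 40},{"ax": 0,"ay": 0,"az": 0,"x": 0,"y": 0,"z": -0.009,"claw": 40},{"ax": 0,"ay": 0,"az": 0,"x": 0,"y": 0,"z": -0.011,"claw": 40},{"ax": 0,"ay": 0,"az": 0,"x": 0,"y": 0,"z": -0.011,"claw": 40}]}}

```text
time_s: 6.3
tool_pos: [0.6032, 0.0345, 0.0323]
tool_rot: [180.0, 0.0, 0.2]
force: [0.1, 0.7, -0.7]
grip_width: 0.0438
```

```bash
python3 w.py w4
python3 - <<'E'
from h import *
im=vision.read_camera("scene"); cv2.imwrite("pics/s4.png",cv2.resize(im[130:290,220:400,::-1],None,fx=4,fy=3.7))
E
```

```text
6.3 [0.60318309 0.03446547 0.03225459] [1.79990418e+02 3.33470381e-02 1.77721152e-01] [ 0.11483701  0.71027805 -0.73554197] 0.04383853908122202
amber 1120.5 [316.7 261.5] [0.6066 0.0352 0.04  ] [[0.6136, 0.0517], [0.6137, 0.0194], [0.6016, 0.019], [0.6015, 0.052]]
amber 743.0 [316.7 228.4] [0.6235 0.0352 0.04  ] [[0.6286, 0.0518], [0.6287, 0.0189], [0.6152, 0.0185], [0.6151, 0.0522]]
amber 332.5 [316.2 307.8] [0.5811 0.0354 0.04  ] [[0.5833, 0.048], [0.5833, 0.0225], [0.5782, 0.0223], [0.5781, 0.0481]]
blue 6626.5 [340.1 201.1] [0.6312 0.0231 0.02  ] [[0.6003, 0.0655], [0.6496, 0.0615], [0.647, -0.0063], [0.5972, -0.0078]]
blue 572.5 [244.4 213.1] [0.6245 0.0732 0.02  ] [[0.6438, 0.0759], [0.6442, 0.071], [0.6005, 0.0695], [0.6, 0.0747]]
blue 203.5 [273.4 311.6] [0.5654 0.0598 0.02  ] [[0.5709, 0.065], [0.571, 0.0513], [0.5612, 0.0515], [0.5611, 0.0654]]
```

View pics/s4.png

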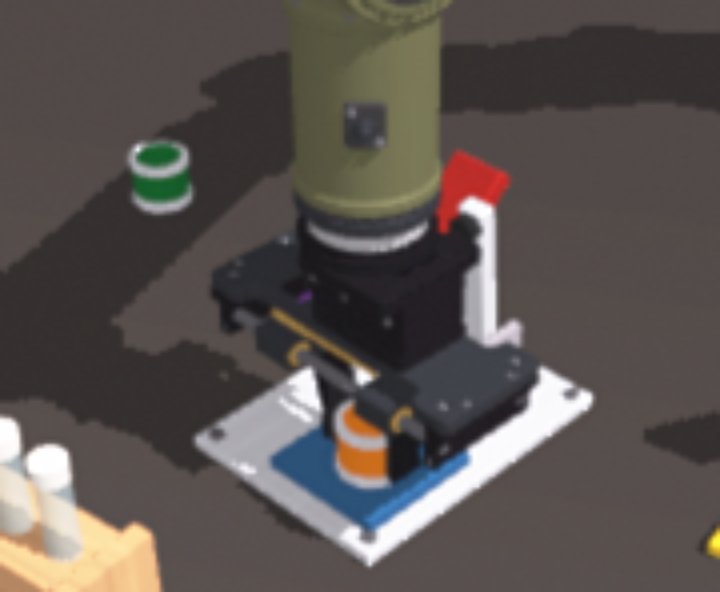

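View pics/w4.png

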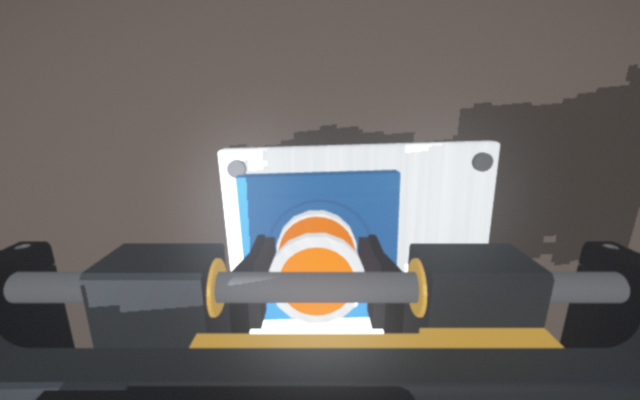

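The cell is in the pocket, about 2 mm towards +y of the pocket arc's centre (arc ≈ x 321 px, cell 316). I'll centre it, set it down with light pressure and release.

>>> {"fn": "step_arm", "kwargs": {"series": [{"ax": 0,"ay": 0,"az": 0,"x": 0,"y": -0.002,"z": 0,"claw": 40},{"ax": 0,"ay": 0,"az": 0,"x": 0,"y": -0.002,"z": -0.0008,"claw": 40},{"ax": 0,"ay": 0,"az": 0,"x": 0,"y": -0.002,"z": -0.0014,"claw": 40},{"ax": 0,"ay": 0,"az": 0,"x": 0,"y": -0.002,"z": -0.0014,"claw": 40}]}}

```text
time_s: 6.8
tool_pos: [0.6036, 0.0321, 0.0316]
tool_rot: [180.0, -0.0, 0.2]
force: [-1.4, -0.8, 1.8]
grip_width: 0.044
```

>>> {"fn": "step_arm", "kwargs": {"series": [{"ax": 0,"ay": 0,"az": 0,"x": 0,"y": 0,"z": 0,"claw": 60},{"ax": 0,"ay": 0,"az": 0,"x": 0,"y": 0,"z": 0,"claw": 80},{"ax": 0,"ay": 0,"az": 0,"x": 0,"y": 0,"z": 0,"claw": 100},{"ax": 0,"ay": 0,"az": 0,"x": 0,"y": 0,"z": 0,"claw": 100},{"ax": 0,"ay": 0,"az": 0,"x": 0,"y": 0,"z": 0,"claw": 100},{"ax": 0,"ay": 0,"az": 0,"x": 0,"y": 0,"z": 0.03,"claw": 100},{"ax": 0,"ay": 0,"az": 0,"x": 0,"y": 0,"z": 0.07,"claw": 100},{"ax": 0,"ay": 0,"az": 0,"x": 0,"y": 0,"z": 0.12,"claw": 100},{"ax": 0,"ay": 0,"az": 0,"x": 0,"y": 0,"z": 0.17,"claw": 100},{"ax": 0,"ay": 0,"az": 0,"x": 0,"y": 0,"z": 0.2,"claw": 100},{"ax": 0,"ay": 0,"az": 0,"x": 0,"y": 0,"z": 0.2,"claw": 100}]}}

```text
time_s: 7.9
tool_pos: [0.6064, 0.0322, 0.2368]
tool_rot: [-179.9, -0.5, 0.2]
force: [-0.0, 0.9, 0.7]
grip_width: 0.0866
```

>>> {"fn": "step_arm", "kwargs": {"series": [{"ax": 0,"ay": 0,"az": 8.5,"x": -0.03,"y": -0.02,"z": 0.02,"claw": 100},{"ax": 0,"ay": 0,"az": 17,"x": -0.06,"y": -0.05,"z": 0.02,"claw": 100},{"ax": 0,"ay": 0,"az": 25.5,"x": -0.08,"y": -0.06,"z": 0.02,"claw": 100},{"ax": 0,"ay": 0,"az": 34,"x": -0.1,"y": -0.06,"z": 0.02,"claw": 100},{"ax": 0,"ay": 0,"az": 42.5,"x": -0.12,"y": -0.06,"z": 0.02,"claw": 100},{"ax": 0,"ay": 0,"az": 51,"x": -0.14,"y": -0.06,"z": 0.02,"claw": 100},{"ax": 0,"ay": 0,"az": 59.5,"x": -0.141,"y": -0.06,"z": 0.02,"claw": 100},{"ax": 0,"ay": 0,"az": 68,"x": -0.141,"y": -0.06,"z": 0.02,"claw": 100},{"ax": 0,"ay": 0,"az": 76.5,"x": -0.141,"y": -0.06,"z": 0.02,"claw": 100},{"ax": 0,"ay": 0,"az": 85,"x": -0.141,"y": -0.06,"z": 0.02,"claw": 100},{"ax": 0,"ay": 0,"az": 91.5,"x": -0.141,"y": -0.06,"z": 0.02,"claw": 100},{"ax": 0,"ay": 0,"az": 91.5,"x": -0.141,"y": -0.06,"z": 0.02,"claw": 100}]}}

```text
time_s: 9.1
tool_pos: [0.4619, -0.0275, 0.2502]
tool_rot: [-179.9, 0.0, 91.7]
force: [0.1, -0.3, 0.2]
grip_width: 0.0869
```

```bash
python3 w.py w5
python3 - <<'E'
from h import *
for n,(a,b,c,d) in (("scene",(130,290,220,400)),("top",(120,280,230,410))):
    im=vision.read_camera(n); cv2.imwrite(f"pics/{n}5.png",cv2.resize(im[a:b,c:d,::-1],None,fx=3.7,fy=3.7))
    cc=cam(n)
    for s,uv,k in blobs(im,(8,150,150),(22,255,255),30): print(n,s,np.round(uv,1),onz(cc,uv,.052).round(4))
E
```

```text
9.1 [ 0.46187489 -0.02747142  0.25024397] [-1.79921132e+02  9.16903800e-03  9.17018246e+01] [ 0.10634013 -0.30639082  0.21228377] 0.08690476159236782
amber 3221.5 [471.8 338.2] [ 0.6681 -0.2312  0.04  ] [[0.4343, -0.2247], [0.8418, -0.2121], [0.8487, -0.2375], [0.4346, -0.2503]]
amber 721.5 [454.9 126.6] [0.6084 0.0328 0.04  ] [[0.5903, 0.0484], [0.6219, 0.0493], [0.627, 0.0171], [0.5945, 0.0161]]
blue 2323.5 [440.7 115.6] [0.5989 0.0435 0.02  ] [[0.5547, 0.0734], [0.6431, 0.0761], [0.6567, -0.0046], [0.563, -0.0074]]
red 1530.0 [306.9 204.6] [ 0.4537 -0.0377  0.112 ] [[0.4337, -0.0167], [0.48, -0.011], [0.486, -0.0549], [0.4379, -0.061]]
scene 324.0 [193.2 207.7] [ 0.7324 -0.2753  0.052 ]
scene 151.0 [381.   62.4] [-0.4627 -0.6273  0.052 ]
scene 111.5 [416.8  75.7] [-0.4404 -0.4122  0.052 ]
scene 80.5 [311.7 253.6] [0.6279 0.0585 0.052 ]
scene 72.5 [311.6 242.5] [0.6032 0.0319 0.052 ]
top 301.0 [412.6 101.4] [ 0.7434 -0.2528  0.052 ]
```

View pics/scene5.png

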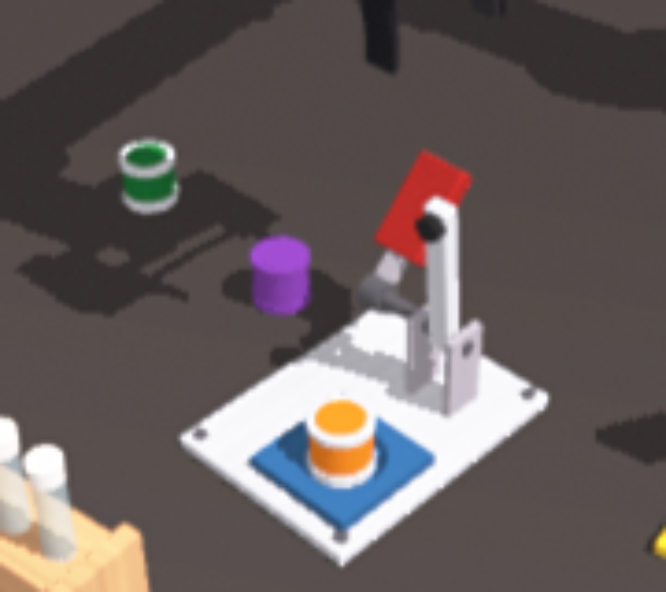

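View pics/top5.png

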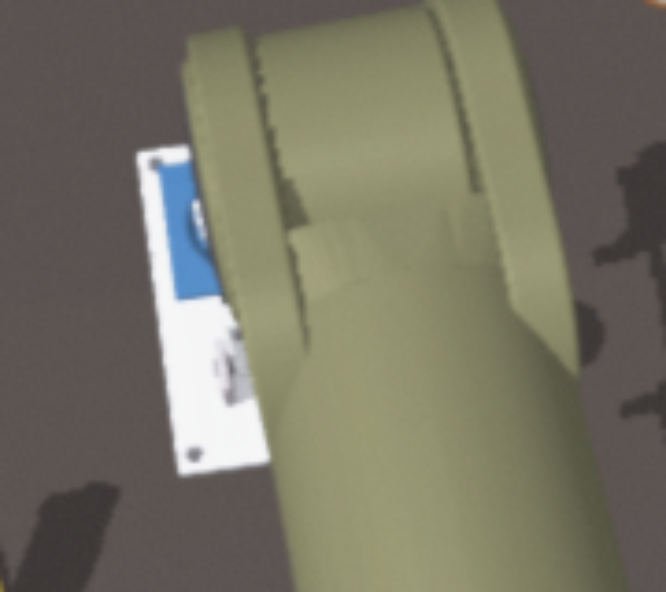

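View pics/w5.png

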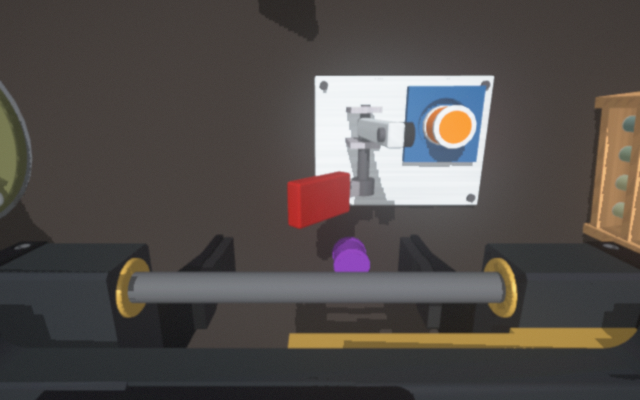

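The cell stands upright in the pocket (top at (311.6,242.5) in the full scene picture, which gives (0.603,0.032) at z=0.052). Now the paddle corners.

Run:
```python
from h import *
o=status.get_obs(); c=cam("wrist",o)
im=cv2.imread("pics/w5.png")
cv2.imwrite("pics/w5c.png",cv2.resize(im[155:245,270:370],None,fx=6,fy=6,interpolation=cv2.INTER_CUBIC))
print(o['tool_pos'])
# predicted paddle corners
P=np.array([.6035,.0325,.012]);Rz=R.from_euler('z',182,degrees=True).as_matrix()
for r in(30,100):
  for s in(-8,8):
    for y in(40,80):
      q=np.array([95+r*np.sin(.75)+s*np.cos(.75),y,52+r*np.cos(.75)-s*np.sin(.75)])/1000
      X=P+Rz@q; print(r,s,y,X.round(4),proj(c,X).round(1))
```

```text
[ 0.4621585  -0.02747734  0.25070267]
30 -8 40 [ 0.4954 -0.0113  0.0914] [351.3 173. ]
30 -8 80 [ 0.4968 -0.0513  0.0914] [350.4 213. ]
30 8 40 [ 0.4837 -0.0117  0.0805] [338.3 171. ]
30 8 80 [ 0.4851 -0.0517  0.0805] [337.9 209.8]
100 -8 40 [ 0.4477 -0.013   0.1426] [298.5 185.5]
100 -8 80 [ 0.4491 -0.0529  0.1426] [299.6 231.9]
100 8 40 [ 0.436  -0.0134  0.1317] [285.3 182.6]
100 8 80 [ 0.4374 -0.0533  0.1317] [286.8 227.5]
```

View pics/w5c.png

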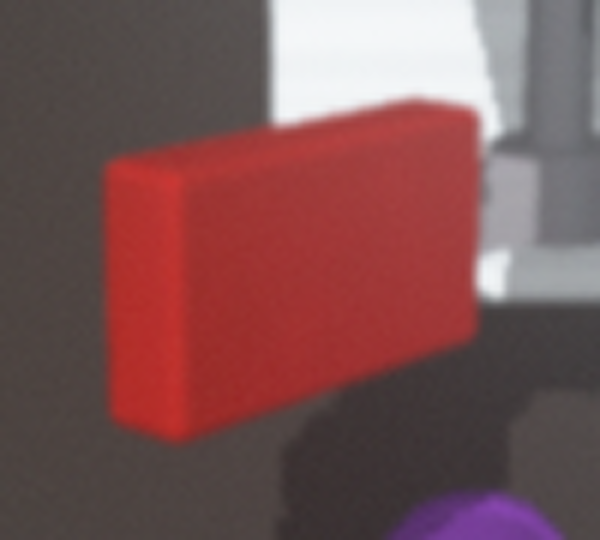

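The measured paddle corners (in full-picture pixels, tip edge x ≈ 300, y 184–228) match the expected open-clamp geometry within about 2 mm. I'll straddle the paddle with open jaws along x. The robot-side finger will then push it over.

>>> {"fn": "step_arm", "kwargs": {"series": [{"ax": 0,"ay": 0,"az": 0,"x": 0.005,"y": -0.0045,"z": -0.03,"claw": 100},{"ax": 0,"ay": 0,"az": 0,"x": 0.005,"y": -0.0045,"z": -0.06,"claw": 100},{"ax": 0,"ay": 0,"az": 0,"x": 0.005,"y": -0.0045,"z": -0.085,"claw": 100},{"ax": 0,"ay": 0,"az": 0,"x": 0.005,"y": -0.0045,"z": -0.105,"claw": 100},{"ax": 0,"ay": 0,"az": 0,"x": 0.005,"y": -0.0045,"z": -0.12,"claw": 100},{"ax": 0,"ay": 0,"az": 0,"x": 0.005,"y": -0.0045,"z": -0.13,"claw": 100},{"ax": 0,"ay": 0,"az": 0,"x": 0.005,"y": -0.0045,"z": -0.13,"claw": 100},{"ax": 0,"ay": 0,"az": 0,"x": 0.005,"y": -0.0045,"z": -0.13,"claw": 100}]}}

```text
time_s: 10.05
tool_pos: [0.4678, -0.0321, 0.1216]
tool_rot: [180.0, 0.0, 91.6]
force: [0.6, -0.8, 0.3]
grip_width: 0.0871
```

Run:
```python
from h import *
o=status.get_obs();print(o['tool_pos'],o['force'],o['qpos'])
im=vision.read_camera("scene"); cv2.imwrite("pics/s6.png",cv2.resize(im[100:290,220:420,::-1],None,fx=3.1,fy=3.1))
```

```text
[ 0.46776437 -0.03213912  0.12158377] [ 0.61385581 -0.7993758   0.3487701 ] [-42.18059943   0.22945083  43.45919589 117.09834706  -0.16637408
  62.70585878   2.99190134]
```

View pics/s6.png

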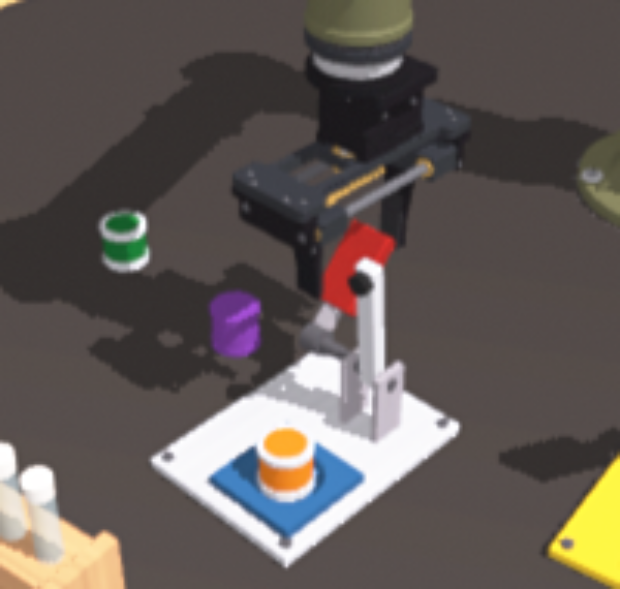

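The fingers straddle the red paddle, one on each side. Pushing +x slowly.

>>> {"fn": "step_arm", "kwargs": {"series": [{"ax": 0,"ay": 0,"az": 0,"x": 0.005,"y": 0,"z": 0,"claw": 100},{"ax": 0,"ay": 0,"az": 0,"x": 0.01,"y": 0,"z": 0,"claw": 100},{"ax": 0,"ay": 0,"az": 0,"x": 0.015,"y": 0,"z": 0,"claw": 100},{"ax": 0,"ay": 0,"az": 0,"x": 0.02,"y": 0,"z": 0,"claw": 100},{"ax": 0,"ay": 0,"az": 0,"x": 0.025,"y": 0,"z": 0,"claw": 100},{"ax": 0,"ay": 0,"az": 0,"x": 0.03,"y": 0,"z": 0,"claw": 100},{"ax": 0,"ay": 0,"az": 0,"x": 0.035,"y": 0,"z": 0,"claw": 100},{"ax": 0,"ay": 0,"az": 0,"x": 0.04,"y": 0,"z": 0,"claw": 100},{"ax": 0,"ay": 0,"az": 0,"x": 0.045,"y": 0,"z": 0,"claw": 100},{"ax": 0,"ay": 0,"az": 0,"x": 0.05,"y": 0,"z": 0,"claw": 100}]}}

```text
time_s: 11.1
tool_pos: [0.5182, -0.032, 0.1213]
tool_rot: [180.0, 0.0, 91.7]
force: [-0.9, 0.3, 0.6]
grip_width: 0.0865
```

>>> {"fn": "step_arm", "kwargs": {"series": [{"ax": 0,"ay": 0,"az": 0,"x": 0.005,"y": 0,"z": 0,"claw": 100},{"ax": 0,"ay": 0,"az": 0,"x": 0.01,"y": 0,"z": 0,"claw": 100},{"ax": 0,"ay": 0,"az": 0,"x": 0.015,"y": 0,"z": 0,"claw": 100},{"ax": 0,"ay": 0,"az": 0,"x": 0.02,"y": 0,"z": 0,"claw": 100},{"ax": 0,"ay": 0,"az": 0,"x": 0.025,"y": 0,"z": 0,"claw": 100},{"ax": 0,"ay": 0,"az": 0,"x": 0.03,"y": 0,"z": 0,"claw": 100},{"ax": 0,"ay": 0,"az": 0,"x": 0.035,"y": 0,"z": 0,"claw": 100},{"ax": 0,"ay": 0,"az": 0,"x": 0.04,"y": 0,"z": 0,"claw": 100},{"ax": 0,"ay": 0,"az": 0,"x": 0.045,"y": 0,"z": 0,"claw": 100},{"ax": 0,"ay": 0,"az": 0,"x": 0.045,"y": 0,"z": 0,"claw": 100}]}}

```text
time_s: 12.1
tool_pos: [0.5631, -0.0321, 0.1212]
tool_rot: [180.0, 0.0, 91.7]
force: [-0.3, -0.2, -0.5]
grip_width: 0.0868
```

Run:
```python
from h import *
o=status.get_obs();print(o['tool_pos'],o['force'])
im=vision.read_camera("scene"); cv2.imwrite("pics/s7.png",cv2.resize(im[100:290,220:420,::-1],None,fx=3.1,fy=3.1))
```

```text
[ 0.56313465 -0.03208504  0.12119896] [-0.27628982 -0.22094628 -0.52957458]
```

View pics/s7.png

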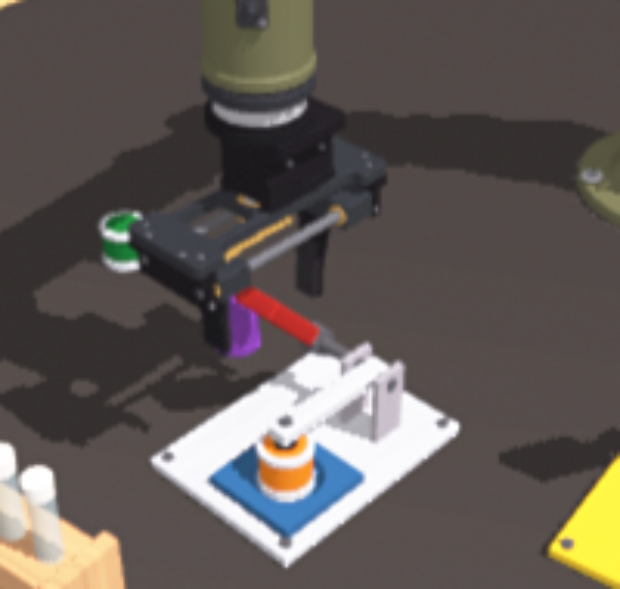

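The clamp has swung over and its pad is on the amber cell's top (arm end near (285,425) in the crop). Lifting straight up and backing off for the check.

>>> {"fn": "step_arm", "kwargs": {"series": [{"ax": 0,"ay": 0,"az": 0,"x": 0,"y": 0,"z": 0.02,"claw": 100},{"ax": 0,"ay": 0,"az": 0,"x": 0,"y": 0,"z": 0.05,"claw": 100},{"ax": 0,"ay": 0,"az": 0,"x": 0,"y": 0,"z": 0.09,"claw": 100},{"ax": 0,"ay": 0,"az": 0,"x": 0,"y": 0,"z": 0.13,"claw": 100},{"ax": 0,"ay": 0,"az": 0,"x": 0,"y": -0.04,"z": 0.15,"claw": 100},{"ax": 0,"ay": 0,"az": 0,"x": 0,"y": -0.08,"z": 0.15,"claw": 100},{"ax": 0,"ay": 0,"az": 0,"x": 0,"y": -0.12,"z": 0.15,"claw": 100},{"ax": 0,"ay": 0,"az": 0,"x": 0,"y": -0.16,"z": 0.15,"claw": 100},{"ax": 0,"ay": 0,"az": 0,"x": 0,"y": -0.18,"z": 0.15,"claw": 100},{"ax": 0,"ay": 0,"az": 0,"x": 0,"y": -0.18,"z": 0.15,"claw": 100},{"ax": 0,"ay": 0,"az": 0,"x": 0,"y": -0.18,"z": 0.15,"claw": 100}]}}

```text
time_s: 13.25
tool_pos: [0.5623, -0.2118, 0.271]
tool_rot: [-180.0, -0.0, 91.6]
force: [0.8, 1.5, 0.6]
grip_width: 0.087
```

Run:
```python
from h import *
o=status.get_obs();print(o['time_s'],o['tool_pos'],o['force'],o['grip_width'])
s=vision.read_camera("scene");t=vision.read_camera("top")
a=cv2.resize(s[150:290,220:400,::-1],(720,560));cv2.imwrite("pics/s8.png",a)
cv2.imwrite("pics/t8.png",cv2.resize(t[130:270,230:410,::-1],(720,560)))
for n,im in(("scene",s),("top",t)):
    for q,uv,k in blobs(im,(50,120,40),(85,255,255),30): print(n,'green',np.round(uv,1))
# arm slope: predicted pixels of pad top on the cell vs scene
c=cam("scene")
print(proj(c,[.6035,.0325,.052]), proj(c,[.6035,.0325,.012]))
```

```text
13.25 [ 0.56225248 -0.21180975  0.27099115] [0.77221422 1.49921589 0.56433408] 0.08703269549367573
scene green [259.8 180.2]
[311.68066641 242.68009814] [311.88138848 254.99484256]
```

View pics/s8.png

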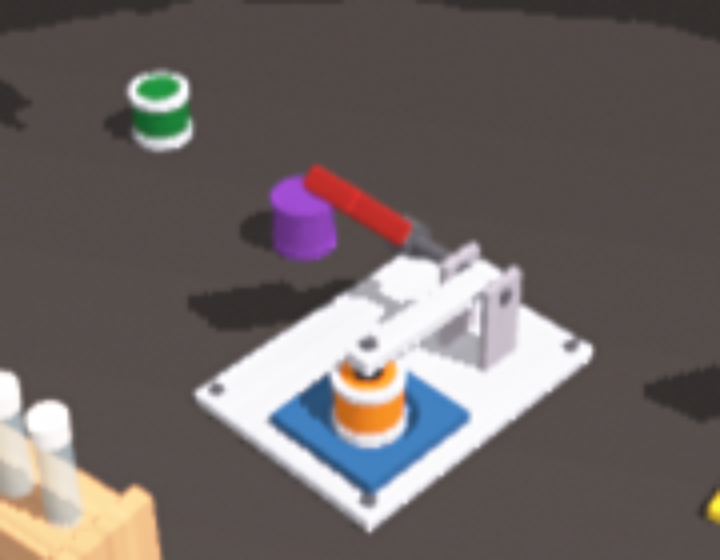

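View pics/t8.png

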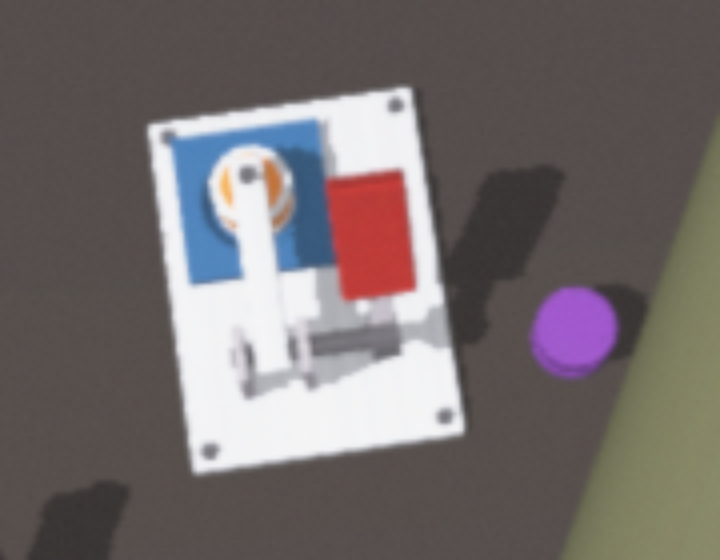

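In both views the clamp arm lies level with its pad on the amber cell (crop (368,350) in scene, (250,175) in top). The cell is upright in the pocket, the green cell hasn't moved (scene pixel (259.8,180.2) before and after), and the gripper is clear and open.

```bash
python3 -c "
from cell import workorder; print(workorder.sign_off())"
```

```text
the job is handed in; nothing more can be done
None
```

The amber cell is loaded in the white stage's pocket, upright and fully down, with the hold-down arm shut on it. The job was handed in at about 13.4 s of the 70 s allowed. The clamp was already open, so I only had to shut it after setting the cell down. I shut it by pushing the red paddle over with an open jaw.

- **Last checks:** both camera views show the pad on the cell and the cell upright. Its top measured at (0.603, 0.032), where a fully seated cell should be. The green cell, the purple drum and the yellow look-alike stage were not touched, and the green cell is at the same pixel as at the start. The gripper is open and well clear of everything.
- **Failures and disagreements:** the first two move calls were refused because rows must carry every key; nothing moved. The pocket and paddle measurements from different views disagreed by only 2–3 mm. The clamp angle was judged from the pictures, since no joint reading is available.

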